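# Nudge the post-foot plate onto the weld fixture's pins

## Robot

A 6-joint arm with a two-finger parallel gripper is mounted at the origin on the work surface. World frame = base frame: x ahead of the robot, y to its left, z up, the work surface at z = 0. Lengths are in m, angles in rad, forces in N, time in s.
With the tool pointing down it reaches from about 0.3 to 0.875 m from the base axis. Payload 6.4 kg.
Tool frame: the origin (TCP) lies midway between the tips of the shut fingers; the grasp point (between the pads) lies 19 mm behind it; z points along the fingers, y is the line along which they close (so a half turn about z gives the same grasp; the last joint's range is limited). The gripper opens to 85 mm and grips with 20 to 120 N. Pads are 22 mm wide; open, the fingers measure 114 mm over their backs; the gripper's body (76 mm by 85 mm) begins 54 mm behind the grasp point. The pads swing forward as they close: fully open they stand 13 mm farther back than shut.
Start: joints at [1.005, 0.181, 1.607, -0, 1.354, -0.206], TCP at [0.202, 0.538, 0.231] pointing down, gripper open.
Joint ranges: [-2.99, 2.99], [-0.89, 2.07], [0.3, 2.58], [-1.14, 4.28], [0, 2.63], [-3.12, 3.12]. Speed limits (rad/s): [2.57, 2.57, 3.01, 3.14, 3.14, 3.14].

## Interface

Orientations are given as a unit quaternion [w, x, y, z].
In Python, from bench import status, camera, ctrl gives the robot as it stands. The module is installed in compiled form; this text tells all that it offers.
- The arm moves only by the shell command python3 -m handwheel 'ROWS'. ROWS is JSON, a list that holds one entry, the list of rows, each a list of 7 numbers: the opening, from -1 (shut) to 1 (fully open), then the shift along the tool's x, y, z in cm, then the turn, a rotation vector about the tool's x, y, z in degrees. A call has 1 to 10 rows; each row is the pose to reach, as a shift and turn from the pose commanded when the call began, along the tool's axes at that moment; what a row does not reach only later rows make up. A row lasts 1/8 s, in which the tool goes at most 62.5 mm and 10.7 degrees, less where a joint would pass 70% of its speed; a pose out of reach is approached as far as the arm can. A call with a gripper value outside its range is refused whole. The fingers move at their own pace and stop on an object; the grip force is fixed at half the most. Time passes only in rows, so rows that repeat a pose let the fingers close. It gives the time, the measured TCP pose, the force, the opening and the grip force at its end, in the units of the state.
- status.get_obs(): the state, without advancing time (a new reading comes with each control period).
- camera(name): name is "scene" or "side" or "wrist"; returns a dict with "frame" (400x640x3 uint8, blue, green, red), "depth" (400x640 float32, m along the optical axis (not along the pixel's ray), 0 where there is no reading), "fx", "fy", "cx", "cy" (pixels), "dist" ([k1, k2, p1, p2, k3] as OpenCV has them; the pictures are not rectified), "extrinsics" (4x4, takes a point from camera to world coordinates); the wrist camera has in their place "hand_eye" (4x4, takes a point from camera to tool coordinates, whose origin is the TCP and whose axes are the flange's). Camera axes: x right, y down, z forward; pixel columns grow to the right and rows downward; lengths in m; the calibration is good to about 2 mm. A picture is of the moment at which its call begins: read the wrist's pose just before it.
- ctrl.hand_in(): hands the job in; it is judged then, once.
The state is a dict: "time_s": time; "q": joint angles; "dq": joint speeds; "joint_efforts": joint torques, N m; "eef_pos": TCP position; "eef_rot": TCP orientation; "wrist_force": force on the tool from outside, world axes, zero at the start; "torque": the same for the moment, N m; "opening": opening from 0.0 (shut) to 1.0 (fully open); "grasp_force": force on a finger pad.
Only numpy, scipy, OpenCV 4.12 (cv2) and the standard library are available. Lean on these libraries where they do the work, as an engineer would, in place of code of your own. Each camera call takes 0.05 s, during which the arm holds its last target. There are 200 camera calls.

## Task

The metal plate is perched askew on the two pins of the blue weld fixture. Without picking it up, nudge it with the fingertips, sideways and towards the far side, until its two outer holes drop over the pins and it lies flat on the fixture. Do not disturb the other loose things.

Things in the scene. Friction and masses are not known exactly. Their poses are not given: they have to be found in the camera images.
- fixture: Blue weld fixture, fixed to the bench: flat deck 220 (x) x 230 (y) x 12 mm, with two brass pins. Origin at the centre of its underside; x points to its far side (away from the robot), y left, z up. Yellow lines on the margins mark the pins: two along x on the far margin at each pin's y, one along y at each end at the pins' x.
- plate: Loose bright plate, 100 (x) x 180 (y) x 6 mm, 0.55 to 0.9 kg: 16 mm holes at x +8, y +60 and -60 mm, and a plain 37 mm hole at its centre. Origin at the centre of its underside, z its upward normal. Seated, it lies flat on the deck, axes along the fixture's, origin at x +7, y 0, z +12 mm in the fixture's frame. Pushed at its edges it slides with friction (a few N).
- pin_left (a point): Tip of the left pin, at x +15, y +60, z +24 mm in the fixture's frame. Each pin is 13 mm in diameter, stands 12 mm above the deck, and tapers over its upper 6 mm to a 6 mm flat tip: a hole up to about 4 mm off still drops onto it. Hidden under the plate at the start.
- pin_right (a point): Tip of the right pin, at x +15, y -60, z +24 mm in the fixture's frame, the same as the left.
- plate_hole0 (a point): Centre of the plate's left hole (y +60 mm), at its upper face; belongs on the left pin. At the start the plate rests on the pin tips, tilted 7 to 10 degrees: its long edge nearer the robot (-x) lies on the deck, the far one is in the air. Its middle is then 20 to 40 mm short of its place, towards the robot, and up to 20 mm to one side; its yaw is up to 8 degrees off.
- plate_hole1 (a point): Centre of the plate's right hole (y -60 mm), at its upper face; belongs on the right pin.
- collar: Loose brass shaft collar, 28 mm across, 18 mm high, on the far margin of the fixture's deck, origin at the centre of its underside. At least 13 mm clear of the far edge of the seated plate. Leave alone.
- tube_stub: Loose steel square tube end, 40 x 40 x 60 mm, standing on the bench 15 to 25 mm beyond the far edge of the fixture. Leave alone.
- tin: Loose yellow-banded tin with a pale cap, 60 mm across, 85 mm high, standing on the bench to the left. Leave alone.
- hammer: Loose hammer with a wooden handle, lying on the bench at the near left. Leave alone.
- wrench: Loose steel wrench lying on the bench at the near right. Leave alone.
- magnet: Loose square welding magnet, 70 x 70 x 22 mm, red between steel faces, lying on the bench to the right. Leave alone.
Things that resemble listed ones, but are neither listed nor needed, are in the scene too. Leave any yellow look-alike of the plate alone.

How it is judged:
At the end, for the whole second after the job is handed in: The plate lies flat on the fixture's deck (underside within 2.5 mm of it, tilt under 0.03 rad) and at rest, its left hole within 4 mm of the left pin and its right hole within 4 mm of the right pin; none of the six loose things has moved 20 mm (z of plate in the frame of fixture below 0.0145 m and angle between plate's own z axis and vertical below 0.03 rad and horizontal distance between plate_hole0 and pin_left below 0.004 m and horizontal distance between plate_hole1 and pin_right below 0.004 m and linear speed of plate below 0.01 m/s and distance of each of collar, tube_stub, tin, wrench, hammer, magnet from where it was at the start of the episode below 0.02 m); the robot touches nothing.
It fails at once if the plate is lifted: the middle of its underside comes more than 20 mm above the deck (perched on the pins it is at about 8 mm) (z of plate in the frame of fixture above 0.032 m).
It fails at once if one of the six loose things around it is moved by more than 20 mm (distance of any of collar, tube_stub, tin, wrench, hammer, magnet from where it was at the start of the episode above 0.02 m).
It also fails if it takes over 51 s, if anything falls off the work surface, if the arm or the gripper's body presses on something with over 40 N, if the wrist force passes 120 N, or if a joint passes its speed limit or range.

## Working session

There is one attempt and no reset: what is moved stays moved. The work goes in short steps, Python scripts to look and compute and a shell command to move; the robot and the scene stay as the last step left them, time stands still between calls to the robot, and variables do not carry over. Pictures are saved under pics/ and viewed, at most 10 in all, crops included, and the job is handed in when it is done.

```bash
mkdir -p pics; cat > h.py <<'E'
import numpy as np, cv2
from bench import status, camera, ctrl
from scipy.spatial.transform import Rotation as R
def pts(c, T):
    d=c["depth"]; v,u=np.mgrid[0:400,0:640]
    K=np.array([[c["fx"],0,c["cx"]],[0,c["fy"],c["cy"]],[0,0,1]])
    n=cv2.undistortPoints(np.stack([u,v],-1).reshape(-1,1,2).astype(float),K,np.array(c["dist"],float)).reshape(400,640,2)
    rays=np.dstack([n,np.ones((400,640))])
    P=(rays*d[...,None])@T[:3,:3].T+T[:3,3]; P[d<=0]=np.nan
    return P, rays@T[:3,:3].T, T[:3,3]
def plane(ray,o,z): return o+ray*((z-o[2])/ray[...,2:3])
def wristT():
    s=status.get_obs(); c=camera("wrist"); w=s["eef_rot"]
    T=np.eye(4); T[:3,:3]=R.from_quat([w[1],w[2],w[3],w[0]]).as_matrix(); T[:3,3]=s["eef_pos"]
    return c,T@np.array(c["hand_eye"])
def tool():
    s=status.get_obs(); w=s["eef_rot"]; return R.from_quat([w[1],w[2],w[3],w[0]]).as_matrix(),np.array(s["eef_pos"])
E
python3 - <<'E'
from h import *
np.set_printoptions(precision=4,suppress=True)
s=status.get_obs(); print(s["time_s"],s["eef_pos"],s["eef_rot"],s["wrist_force"]); print(tool()[0])
for n in("scene","side"):
    c=camera(n); cv2.imwrite(f"pics/{n}0.png",c["frame"]); np.save(f"{n}0.npy",c,allow_pickle=True); print(n,c["extrinsics"],c["fx"])
E
```

```text
0.0 [0.2021 0.5377 0.2304] [-0.0003  0.1789  0.9839 -0.0008] [ 0.3208 -0.6148  1.0504]
[[-0.936   0.3521 -0.0009]
 [ 0.3521  0.936  -0.0015]
 [ 0.0003 -0.0018 -1.    ]]
scene [[-0.885   0.3284 -0.33    0.9863]
 [ 0.4652  0.5984 -0.6523  0.8756]
 [-0.0167 -0.7308 -0.6824  0.9701]
 [ 0.      0.      0.      1.    ]] 467.1296354211348
side [[ 0.9065 -0.3375  0.2534  0.249 ]
 [-0.4217 -0.6992  0.5772 -0.6385]
 [-0.0176 -0.6302 -0.7762  0.9299]
 [ 0.      0.      0.      1.    ]] 367.955289982029
```

View pics/scene0.png

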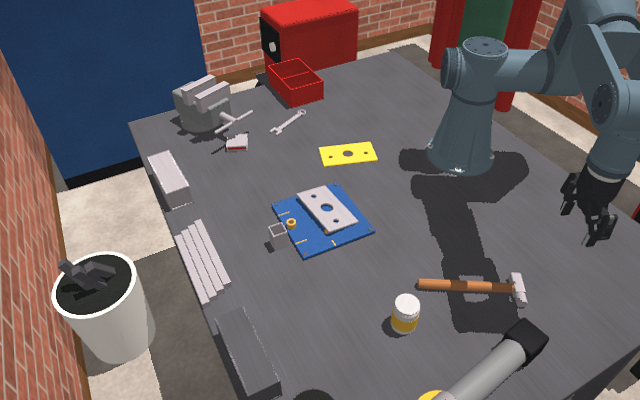

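View pics/side0.png

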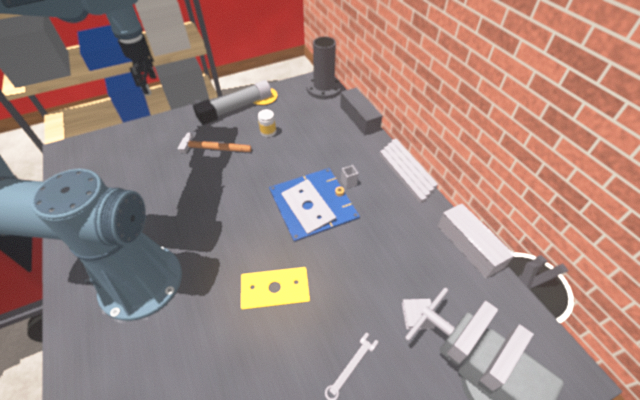

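The scene view shows the blue fixture at about (323,220) with the plate on it at (327,209), the collar at (291,223) and the tube stub at (278,231). In the side view they are at (314,204), (308,205), (340,190) and (349,173). Next I'll measure these roughly and then move the wrist camera over them.

```bash
cat > coarse.py <<'E'
from h import *
np.set_printoptions(precision=4,suppress=True)
for n,box in(("scene",(240,160,400,270)),("side",(250,150,380,250))):
    c=np.load(f"{n}0.npy",allow_pickle=True).item()
    P,ray,o=pts(c,np.array(c["extrinsics"])); W=plane(ray,o,.012)
    f=cv2.cvtColor(c["frame"],cv2.COLOR_BGR2HSV)
    m=((f[...,0]>95)&(f[...,0]<125)&(f[...,1]>140)).astype(np.uint8)
    k=np.zeros_like(m);x0,y0,x1,y1=box;k[y0:y1,x0:x1]=1;m*=k
    q=W[...,:2][m>0].astype(np.float32); print(n,cv2.minAreaRect(q), o)
    g=((f[...,1]<60)&(f[...,2]>130)&(k>0)).astype(np.uint8)
    cs,_=cv2.findContours(g,cv2.RETR_EXTERNAL,cv2.CHAIN_APPROX_NONE); b=max(cs,key=cv2.contourArea)
    mm=cv2.drawContours(np.zeros_like(g),[b],-1,1,-1)
    p=P[mm>0]; p=p[~np.isnan(p[:,0])]; print(" plate",cv2.minAreaRect(p[:,:2].astype(np.float32)),p.min(0),p.max(0),cv2.contourArea(b))
E
python3 coarse.py; python3 - <<'E'
from h import *
c,T=wristT(); print(np.array(c["hand_eye"]),c["fx"])
E
```

```text
scene ((0.5508881211280823, 0.049295492470264435), (0.23472720384597778, 0.22117409110069275), 87.98494720458984) [0.9863 0.8756 0.9701]
 plate ((0.5239826440811157, 0.016382291913032532), (0.21569544076919556, 0.10945018380880356), 89.88224029541016) [ 0.4691 -0.0915 -0.0006] [0.5786 0.1242 0.0384] 1381.5
side ((0.5482438206672668, 0.044291168451309204), (0.22414839267730713, 0.21218933165073395), 88.18140411376953) [ 0.249  -0.6385  0.9299]
 plate ((0.5688076019287109, 0.08068405091762543), (0.43077361583709717, 0.4708545207977295), 64.03055572509766) [ 0.3093 -0.1965 -0.0066] [0.8724 0.3706 0.0639] 12759.5
[[ 1.30655201e-03 -9.45282954e-01 -3.26249029e-01  8.39584802e-02]
 [ 9.99999011e-01  1.06529774e-03  9.18141946e-04  4.79976204e-04]
 [-5.20351577e-04 -3.26249906e-01  9.45283411e-01 -1.42961914e-01]
 [ 0.00000000e+00  0.00000000e+00  0.00000000e+00  1.00000000e+00]] 297.1166731396529
```

```bash
python3 -m handwheel '[[[-1,-44,-35.7,3,0,0,-18.5],[-1,-44,-35.7,3,0,0,-18.5],[-1,-44,-35.7,3,0,0,-18.5],[-1,-44,-35.7,3,0,0,-18.5],[-1,-44,-35.7,3,0,0,-18.5],[-1,-44,-35.7,3,0,0,-18.5],[-1,-44,-35.7,3,0,0,-18.5],[-1,-44,-35.7,3,0,0,-18.5],[-1,-44,-35.7,3,0,0,-18.5],[-1,-44,-35.7,3,0,0,-18.5]]]'
python3 - <<'E'
from h import *
np.set_printoptions(precision=4,suppress=True)
c,T=wristT(); np.save("w0.npy",{**c,"T":T},allow_pickle=True); cv2.imwrite("pics/w0.png",c["frame"]); print(tool())
E
```

```text
time_s: 1.4
eef_pos: [0.4898, 0.0457, 0.201]
eef_rot: [-0.0, 0.021, 1.0, -0.0]
wrist_force: [-0.7, 0.2, 0.6]
opening: 0.001
grasp_force: 0.0
(array([[-0.9992,  0.0408, -0.0006],
       [ 0.0408,  0.9992, -0.0002],
       [ 0.0006, -0.0003, -1.    ]]), array([0.4894, 0.0467, 0.2009]))
```

View pics/w0.png

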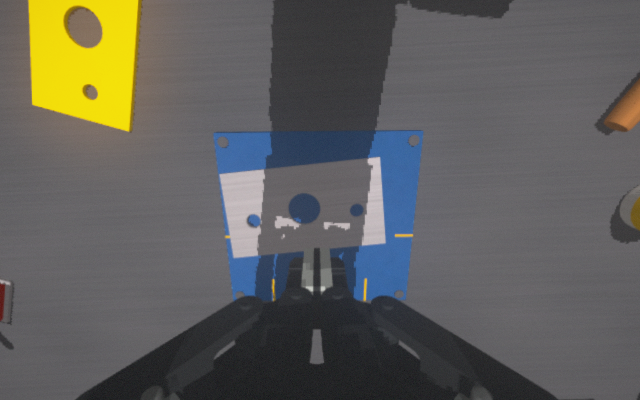

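The wrist view is upside down: near is at the top and +y is to the right. The plate corners are at about (220,173), (380,157), (385,243) and (233,258), with holes at (254,221) and (357,210). The yellow end marks are on row 236 and the far marks in columns 273 and 364.

```bash
cat > meas.py <<'E'
from h import *
np.set_printoptions(precision=4,suppress=True)
def meas(c,T,box=(195,115,440,330)):
    P,ray,o=pts(c,T); W=plane(ray,o,.012)
    f=cv2.cvtColor(c["frame"],cv2.COLOR_BGR2HSV); k=np.zeros((400,640),np.uint8);k[box[1]:box[3],box[0]:box[2]]=1
    y=((f[...,0]>18)&(f[...,0]<35)&(f[...,1]>120)&(f[...,2]>60)&(k>0)).astype(np.uint8)
    n,l,st,ce=cv2.connectedComponentsWithStats(y)
    for i in range(1,n):
        if st[i,4]>=10:
            p=W[l==i][:,:2]; print("yellow px",ce[i],st[i,2:],"xy",p.mean(0),"min",p.min(0),"max",p.max(0))
    b=((f[...,0]>95)&(f[...,0]<125)&(f[...,1]>130)&(f[...,2]>30)&(k>0)).astype(np.uint8)
    q=W[...,:2][b>0]; print("blue x,y ranges",q.min(0),q.max(0))
    hull=cv2.fillConvexPoly(np.zeros_like(k),cv2.convexHull(np.argwhere(b>0)[:,::-1].astype(np.int32)),1)
    g=((f[...,1]<70)&(hull>0)).astype(np.uint8)
    g[:, :]=cv2.morphologyEx(g,cv2.MORPH_OPEN,np.ones((3,3)))
    n,l,st,ce=cv2.connectedComponentsWithStats(g); i=1+np.argmax(st[1:,4]); g=(l==i).astype(np.uint8)
    pp=P[g>0]; pp=pp[~np.isnan(pp[:,0])&(pp[:,2]<.06)]
    A=np.c_[pp[:,:2],np.ones(len(pp))]; w=np.ones(len(pp),bool)
    for _ in range(8):
        s=np.linalg.lstsq(A[w],pp[w,2],rcond=None)[0]; w=abs(A@s-pp[:,2])<.003
    nrm=np.array([-s[0],-s[1],1]); print("plane",s,"tilt deg",np.degrees(np.arctan(np.hypot(*s[:2]))),"inl",w.mean(),"n",len(pp))
    t=(s[2]+o[0]*s[0]+o[1]*s[1]-o[2])/(ray[...,2]-ray[...,0]*s[0]-ray[...,1]*s[1]); V=o+ray*t[...,None]
    cs,h=cv2.findContours(g,cv2.RETR_CCOMP,cv2.CHAIN_APPROX_NONE)
    for cc,hh in zip(cs,h[0]):
        a=cv2.contourArea(cc)
        if a<60: continue
        p=V[cc[:,0,1],cc[:,0,0]]
        if hh[3]<0: print("outline",cv2.minAreaRect(p[:,:2].astype(np.float32)),"quad",[V[v,u].round(4) for u,v in cv2.approxPolyDP(cc,6,True)[:,0]])
        else: print("hole px",cc[:,0].mean(0),a,cv2.minEnclosingCircle(p[:,:2].astype(np.float32)),"z",p[:,2].mean())
    return P,V,g
if __name__=="__main__":
    c=np.load("w0.npy",allow_pickle=True).item(); P,V,g=meas(c,c["T"])
    cv2.imwrite("pics/g.png",g*255)
E
python3 meas.py
```

```text
yellow px [403.5417 235.    ] [18  3 24] xy [0.5682 0.1502] min [0.5667 0.1397] max [0.5696 0.1606]
yellow px [227.  236.5] [ 5  2 10] xy [ 0.5614 -0.0666] min [ 0.5606 -0.0692] max [ 0.5622 -0.0641]
yellow px [273.1304 288.4565] [ 3 22 46] xy [ 0.6387 -0.0166] min [ 0.6242 -0.0183] max [ 0.6567 -0.0148]
yellow px [364.7234 289.0851] [ 3 22 47] xy [0.6446 0.1035] min [0.6291 0.1025] max [0.6616 0.1051]
blue x,y ranges [ 0.4368 -0.0708] [0.662  0.1638]
plane [ 0.1403  0.0086 -0.0486] tilt deg 8.002542194630085 inl 0.9815109977685686 n 12548
outline ((0.5569664835929871, 0.032386086881160736), (0.16605520248413086, 0.18038049340248108), 3.8374416828155518) quad [array([0.4692, 0.1162, 0.0182]), array([ 0.4812, -0.0627,  0.0184]), array([ 0.5777, -0.0561,  0.0319]), array([0.5743, 0.0271, 0.0322]), array([0.5874, 0.011 , 0.0339]), array([ 0.6355, -0.004 ,  0.0405]), array([0.6368, 0.0823, 0.0414]), array([0.5907, 0.0737, 0.0349]), array([0.5729, 0.0577, 0.0323]), array([0.5666, 0.1231, 0.0319])]
hole px [253.8889 220.    ] 128.0 ((0.5351933836936951, -0.027761058881878853), 0.00836928654462099) z 0.02622516365414638
hole px [356.2432 209.7297] 137.5 ((0.527036726474762, 0.09019186347723007), 0.008378020487725735) z 0.026143182542912247
hole px [303.8161 208.1494] 758.5 ((0.5229907035827637, 0.030706269666552544), 0.018800318241119385) z 0.0250827464364757
```

```bash
python3 -m handwheel '[[[-1,-3.1,-14.2,0,0,0,0],[-1,-3.1,-14.2,0,0,0,0],[-1,-3.1,-14.2,5,0,0,0],[-1,-3.1,-14.2,10,0,0,0],[-1,-3.1,-14.2,14,0,0,0],[-1,-3.1,-14.2,17,0,0,0],[-1,-3.1,-14.2,18.5,0,0,0],[-1,-3.1,-14.2,18.5,0,0,0]]]'
python3 -m handwheel '[[[-1,0,0.5,0,0,0,0],[-1,0,1,0,0,0,0],[-1,0,1.5,0,0,0,0],[-1,0,1.5,0,0,0,0]]]'
python3 - <<'E'
from h import *
c,T=wristT(); np.save("w1.npy",{**c,"T":T},allow_pickle=True); cv2.imwrite("pics/w1.png",c["frame"]); print(tool())
E
```

```text
time_s: 2.45
eef_pos: [0.5137, -0.0927, 0.0157]
eef_rot: [-0.001, 0.018, 1.0, 0.0]
wrist_force: [-0.3, -0.5, 0.3]
opening: -0.001
grasp_force: 0.0
time_s: 2.95
eef_pos: [0.5151, -0.0785, 0.0167]
eef_rot: [0.0, 0.018, 1.0, -0.0]
wrist_force: [1.0, -0.9, 0.3]
opening: -0.003
grasp_force: 0.0
(array([[-9.99335167e-01,  3.64563262e-02,  4.01148622e-04],
       [ 3.64562430e-02,  9.99335228e-01, -2.12873643e-04],
       [-4.08642540e-04, -1.98107746e-04, -9.99999897e-01]]), array([ 0.51500268, -0.07873817,  0.01657455]))
```

View pics/w1.png

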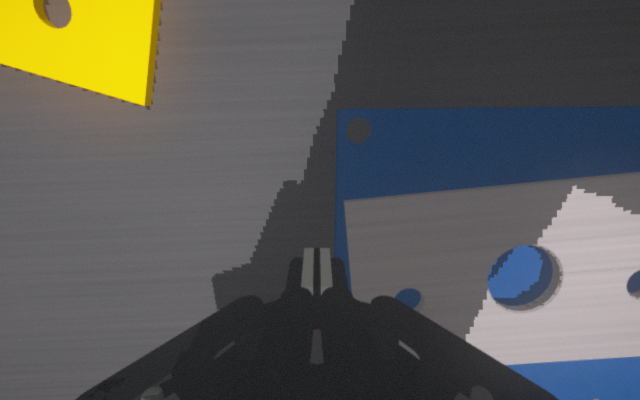

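The low view shows the fingertips at (316,275), with the plate's right end at column 345, not yet in contact. I'll push on in small steps.

```bash
python3 -m handwheel '[[[-1,0,0.5,0,0,0,0],[-1,0,1,0,0,0,0],[-1,0,1.3,0,0,0,0],[-1,0,1.6,0,0,0,0],[-1,0,1.9,0,0,0,0],[-1,0,2.2,0,0,0,0],[-1,0,2.5,0,0,0,0],[-1,0,2.5,0,0,0,0]]]'
python3 -m handwheel '[[[-1,0,-2,0,0,0,0],[-1,0,-2,-5,0,0,0],[-1,0,2,-10,0,0,0],[-1,1,6,-16,0,0,0],[-1,2,10,-18,0,0,0],[-1,2.5,10,-18,0,0,0],[-1,2.5,10,-18,0,0,0]]]'
cat > look.py <<'E'
import sys; from meas import *
c,T=wristT(); n=sys.argv[1]; np.save(n+".npy",{**c,"T":T},allow_pickle=True); cv2.imwrite(f"pics/{n}.png",c["frame"]); print(tool()); meas(c,T)
E
python3 look.py w2
```

```text
time_s: 4.0
eef_pos: [0.5158, -0.0535, 0.0163]
eef_rot: [0.0, 0.018, 1.0, 0.0]
wrist_force: [0.7, -1.9, 2.0]
opening: -0.005
grasp_force: 1.0
time_s: 4.88
eef_pos: [0.4937, 0.0472, 0.1955]
eef_rot: [-0.001, 0.018, 1.0, 0.0]
wrist_force: [0.1, -0.3, 0.2]
opening: 0.002
grasp_force: 0.0
(array([[-0.9993,  0.037 , -0.002 ],
       [ 0.037 ,  0.9993,  0.0004],
       [ 0.002 ,  0.0003, -1.    ]]), array([0.4937, 0.0467, 0.1951]))
yellow px [229.1724 235.1724] [18  3 29] xy [ 0.5614 -0.0597] min [ 0.5597 -0.0685] max [ 0.5625 -0.0479]
yellow px [406.5 234.5] [12  2 24] xy [0.568  0.1542] min [0.5671 0.1475] max [0.5689 0.1608]
yellow px [363.1702 290.0851] [ 3 23 47] xy [0.6453 0.1032] min [0.6286 0.1018] max [0.6621 0.1044]
yellow px [270.3913 290.913 ] [ 4 22 46] xy [ 0.6423 -0.0168] min [ 0.6258 -0.0186] max [ 0.6578 -0.0151]
blue x,y ranges [ 0.4363 -0.0709] [0.6621 0.1639]
plane [ 0.1275 -0.0014 -0.0416] tilt deg 7.268277639039349 inl 0.9827109266943291 n 13014
outline ((0.5575645565986633, 0.05134807154536247), (0.1667708307504654, 0.18022502958774567), 3.966735601425171) quad [array([0.4688, 0.1348, 0.018 ]), array([ 0.481 , -0.0429,  0.0198]), array([ 0.5792, -0.0368,  0.0323]), array([0.5766, 0.0307, 0.0319]), array([0.5883, 0.0138, 0.0334]), array([ 0.6359, -0.0007,  0.0395]), array([0.6388, 0.0856, 0.0397]), array([0.5916, 0.0756, 0.0337]), array([0.5739, 0.0597, 0.0315]), array([0.567 , 0.1414, 0.0305])]
hole px [266.7297 218.6486] 133.5 ((0.5358022451400757, -0.009911535307765007), 0.008129133842885494) z 0.0267264894373847
hole px [371.1316 208.0526] 140.0 ((0.5275595784187317, 0.1084270030260086), 0.008293951861560345) z 0.025513065894189765
hole px [318.4659 206.4318] 788.0 ((0.5233398079872131, 0.04917322099208832), 0.01884361356496811) z 0.025115840094184886
```

The plate moved 18 mm in +y. It is now about 3 mm too far left with its yaw about 6° off. Next, open the fingers and push the near edge square with both tips.

```bash
python3 -m handwheel '[[[1,4,0,5,0,0,0],[1,7.4,0,10,0,0,0],[1,7.4,0,15,0,0,0],[1,7.4,0,17.5,0,0,0],[1,7.4,0,17.5,0,0,0],[1,7.4,0,18.5,0,0,0],[1,7.4,0,19.3,0,0,0],[1,7.4,0,19.3,0,0,0]]]'
python3 -m handwheel '[[[1,-2,0,0,0,0,0],[1,-3,0,0,0,0,0],[1,-3.5,0,0,0,0,0],[1,-4,0,0,0,0,0],[1,-4.5,0,0,0,0,0],[1,-5,0,0,0,0,0],[1,-5,0,0,0,0,0]]]'
python3 -m handwheel '[[[1,-0.5,0,0,0,0,0],[1,-1,0,0,0,0,0],[1,-1.5,0,0,0,0,0],[1,-1.5,0,0,0,0,0]]]'
python3 - <<'E'
from h import *
for n in("scene","side"): 
    c=camera(n); a=c["frame"]; a=a[150:280,230:410] if n=="scene" else a[150:250,250:380]
    cv2.imwrite(f"pics/{n}1.png",cv2.resize(a,None,fx=3,fy=3))
E
```

```text
time_s: 5.92
eef_pos: [0.4205, 0.0496, 0.0032]
eef_rot: [-0.0, 0.019, 1.0, 0.0]
wrist_force: [0.6, 0.3, 0.3]
opening: 0.996
grasp_force: 0.0
time_s: 6.8
eef_pos: [0.4705, 0.0479, 0.0032]
eef_rot: [-0.0, 0.018, 1.0, 0.0]
wrist_force: [-2.1, 0.7, 0.6]
opening: 0.999
grasp_force: 1.2
time_s: 7.3
eef_pos: [0.4861, 0.047, 0.0033]
eef_rot: [0.0, 0.019, 1.0, -0.0]
wrist_force: [-2.1, -0.0, -0.1]
opening: 0.999
grasp_force: 0.8
```

View pics/scene1.png

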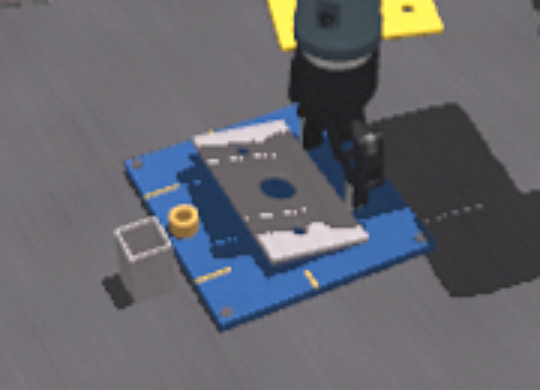

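The enlarged scene view shows both fingers against the near edge and the plate much squarer but still tilted. The collar at (183,220) and the stub are untouched. I'll back off and measure.

```bash
python3 -m handwheel '[[[1,1.5,0,0,0,0,0],[1,1.5,0,-5,0,0,0],[1,1.5,0,-10,0,0,0],[1,0,0,-15,0,0,0],[-1,-0.8,0,-19.3,0,0,0],[-1,-0.8,0,-19.3,0,0,0],[-1,-0.8,0,-19.3,0,0,0],[-1,-0.8,0,-19.3,0,0,0]]]'
python3 look.py w3
```

```text
time_s: 8.4
eef_pos: [0.492, 0.0471, 0.1946]
eef_rot: [-0.002, 0.018, 1.0, 0.0]
wrist_force: [-0.3, 0.4, -0.1]
opening: 0.143
grasp_force: 0.0
(array([[-0.9993,  0.037 , -0.0029],
       [ 0.037 ,  0.9993,  0.0004],
       [ 0.0029,  0.0003, -1.    ]]), array([0.4922, 0.0471, 0.1947]))
yellow px [367.8125 235.25  ] [ 6  4 16] xy [0.565  0.1072] min [0.5632 0.1038] max [0.5673 0.1099]
yellow px [228.0385 237.4615] [14  2 26] xy [ 0.5618 -0.0613] min [ 0.5609 -0.0687] max [ 0.5627 -0.0529]
yellow px [403.5 236.5] [18  2 36] xy [0.5682 0.1502] min [0.5671 0.14  ] max [0.5692 0.1605]
yellow px [364.2105 284.9474] [ 3  9 19] xy [0.6348 0.104 ] min [0.6289 0.1024] max [0.6409 0.105 ]
yellow px [270.5 284.5] [ 2  6 10] xy [ 0.6298 -0.0158] min [ 0.626  -0.0166] max [ 0.6335 -0.015 ]
yellow px [313.0982 296.8436] [ 21  25 275] xy [0.6505 0.0379] min [0.631  0.0247] max [0.668  0.0506]
blue x,y ranges [ 0.4362 -0.0704] [0.6617 0.164 ]
plane [ 0.1783 -0.0051 -0.07  ] tilt deg 10.116064912900367 inl 0.9832724802581303 n 11777
outline ((0.5647559762001038, 0.042668625712394714), (0.1803324818611145, 0.140069380402565), 88.00208282470703) quad [array([ 0.4927, -0.0439,  0.0181]), array([ 0.5901, -0.048 ,  0.0355]), array([ 0.5941, -0.0041,  0.0359]), array([ 0.6323, -0.0252,  0.0429]), array([0.6342, 0.0245, 0.0429]), array([0.5929, 0.0309, 0.0356]), array([0.5964, 0.0611, 0.036 ]), array([0.6355, 0.0623, 0.043 ]), array([0.6371, 0.1084, 0.043 ]), array([0.5963, 0.0913, 0.0358]), array([0.5964, 0.1308, 0.0357]), array([0.4979, 0.1328, 0.0181])]
hole px [366.     232.5263] 141.0 ((0.55379319190979, 0.10235089808702469), 0.00831063836812973) z 0.02820228733039667
hole px [262.4444 232.8611] 130.0 ((0.5499817728996277, -0.016064107418060303), 0.008451025001704693) z 0.028124258157802062
hole px [314.3409 225.5455] 767.0 ((0.5429633855819702, 0.04369233921170235), 0.019005171954631805) z 0.026707786347168982
```

```bash
python3 -m handwheel '[[[-1,-4.8,-13,0,0,0,0],[-1,-4.8,-13,0,0,0,0],[-1,-4.8,-13,5,0,0,0],[-1,-4.8,-13,10,0,0,0],[-1,-4.8,-13,14,0,0,0],[-1,-4.8,-13,17,0,0,0],[-1,-4.8,-13,17.9,0,0,0],[-1,-4.8,-13,17.9,0,0,0]]]'
python3 -m handwheel '[[[-1,0,1,0,0,0,0],[-1,0,2,0,0,0,0],[-1,0,2.4,0,0,0,0],[-1,0,2.7,0,0,0,0],[-1,0,3,0,0,0,0],[-1,0,3,0,0,0,0]]]'
python3 -m handwheel '[[[-1,0,-2,0,0,0,0],[-1,0,-2,-5,0,0,0],[-1,0,2,-10,0,0,0],[-1,2,6,-16,0,0,0],[-1,4,10,-18,0,0,0],[-1,4.5,10,-18,0,0,0],[-1,4.5,10,-18,0,0,0]]]'
python3 look.py w4
```

```text
time_s: 9.45
eef_pos: [0.5362, -0.0845, 0.0168]
eef_rot: [-0.001, 0.018, 1.0, 0.0]
wrist_force: [-0.2, 0.1, 1.0]
opening: -0.001
grasp_force: 0.0
time_s: 10.2
eef_pos: [0.5382, -0.0549, 0.0176]
eef_rot: [0.0, 0.019, 1.0, -0.0]
wrist_force: [0.1, -1.9, 2.3]
opening: -0.001
grasp_force: 1.4
time_s: 11.08
eef_pos: [0.4961, 0.0462, 0.1967]
eef_rot: [-0.0, 0.018, 1.0, -0.0]
wrist_force: [0.2, -0.2, -0.1]
opening: -0.002
grasp_force: 0.0
(array([[-0.9993,  0.0378, -0.0016],
       [ 0.0378,  0.9993, -0.    ],
       [ 0.0016, -0.0001, -1.    ]]), array([0.4961, 0.0458, 0.1963]))
yellow px [231.2571 232.5143] [18  2 35] xy [ 0.561  -0.0584] min [ 0.5599 -0.0685] max [ 0.562 -0.048]
yellow px [405.2581 232.4839] [16  2 31] xy [0.5685 0.1517] min [0.5675 0.1429] max [0.5694 0.161 ]
yellow px [271.2955 286.5227] [ 3 22 44] xy [ 0.6391 -0.0166] min [ 0.6248 -0.0183] max [ 0.6567 -0.0149]
yellow px [364.1064 287.6596] [ 3 22 47] xy [0.6452 0.1033] min [0.6291 0.1019] max [0.661  0.1045]
blue x,y ranges [ 0.4367 -0.0706] [0.6624 0.1636]
plane [ 0.176  -0.0041 -0.0688] tilt deg 9.986159866143538 inl 0.9803016566389187 n 12133
outline ((0.56504887342453, 0.047094184905290604), (0.18028709292411804, 0.14161384105682373), 88.298828125) quad [array([0.4974, 0.1386, 0.0182]), array([ 0.4923, -0.0393,  0.018 ]), array([ 0.5897, -0.0433,  0.0352]), array([0.5916, 0.0103, 0.0353]), array([ 0.6341, -0.0002,  0.0428]), array([0.637 , 0.0841, 0.043 ]), array([0.5939, 0.0755, 0.0355]), array([0.5947, 0.136 , 0.0354])]
hole px [266.7838 228.1892] 128.5 ((0.5495918989181519, -0.011629174463450909), 0.008273891173303127) z 0.028053960492005592
hole px [370.5    227.0556] 133.0 ((0.5526399612426758, 0.10662119835615158), 0.008255050517618656) z 0.028066325042291767
hole px [318.6477 220.5227] 766.0 ((0.5428045392036438, 0.047938428819179535), 0.01878477819263935) z 0.02663268102676194
```

```bash
python3 -m handwheel '[[[1,4,0,5,0,0,0],[1,6.6,0.1,10,0,0,0],[1,6.6,0.1,15,0,0,0],[1,6.6,0.1,17.5,0,0,0],[1,6.6,0.1,17.5,0,0,0],[1,6.6,0.1,18.5,0,0,0],[1,6.6,0.1,19.3,0,0,0],[1,6.6,0.1,19.3,0,0,0]]]'
python3 -m handwheel '[[[1,-2.5,0,0,0,0,0],[1,-4.5,0,0,0,0,0],[1,-5.2,0,0,0,0,0],[1,-5.6,0,0,0,0,0],[1,-5.9,0,0,0,0,0],[1,-6.2,0,0,0,0,0],[1,-6.4,0,0,0,0,0],[1,-6.6,0,0,0,0,0],[1,-6.7,0,0,0,0,0],[1,-6.7,0,0,0,0,0]]]'
python3 -m handwheel '[[[1,1.5,0,0,0,0,0],[1,1.5,0,-5,0,0,0],[1,1.5,0,-10,0,0,0],[1,0,0,-15,0,0,0],[-1,0,0,-19.3,0,0,0],[-1,0,0,-19.3,0,0,0],[-1,0,0,-19.3,0,0,0],[-1,0,0,-19.3,0,0,0]]]'
python3 look.py w5
```

```text
time_s: 12.12
eef_pos: [0.4305, 0.0502, 0.0042]
eef_rot: [-0.0, 0.018, 1.0, 0.0]
wrist_force: [-0.6, 0.1, 0.5]
opening: 0.997
grasp_force: 0.0
time_s: 13.38
eef_pos: [0.4974, 0.0478, 0.0043]
eef_rot: [0.0, 0.018, 1.0, -0.0]
wrist_force: [0.4, -0.0, 0.3]
opening: 1.003
grasp_force: 0.0
time_s: 14.38
eef_pos: [0.496, 0.048, 0.1954]
eef_rot: [-0.002, 0.018, 1.0, 0.0]
wrist_force: [-0.1, -0.2, 0.4]
opening: 0.144
grasp_force: 0.0
(array([[-0.9993,  0.0369, -0.0033],
       [ 0.0369,  0.9993,  0.0005],
       [ 0.0033,  0.0003, -1.    ]]), array([0.4962, 0.048 , 0.1955]))
yellow px [367.     235.0182] [10  9 55] xy [0.5689 0.1073] min [0.5636 0.1012] max [0.5743 0.1121]
yellow px [228.6429 233.7619] [18  3 42] xy [ 0.5612 -0.0593] min [ 0.5599 -0.0685] max [ 0.5629 -0.0481]
yellow px [402.5 233.5] [18  2 36] xy [0.5684 0.1499] min [0.5674 0.1397] max [0.5695 0.1602]
yellow px [363.4545 283.0455] [ 2 12 22] xy [0.6364 0.104 ] min [0.6289 0.1033] max [0.6453 0.1048]
yellow px [312.8761 294.1195] [ 19  25 226] xy [0.6509 0.0386] min [0.6309 0.0265] max [0.6677 0.0507]
blue x,y ranges [ 0.436
[... 317 characters left out ...]
([ 0.6067, -0.0063,  0.0181]), array([ 0.6514, -0.024 ,  0.018 ]), array([0.6532, 0.0234, 0.0181]), array([0.6052, 0.0308, 0.0181]), array([0.6092, 0.0627, 0.0181]), array([0.6531, 0.0631, 0.0181]), array([0.6546, 0.1079, 0.0181]), array([0.6102, 0.0935, 0.0182]), array([0.6088, 0.134 , 0.0182]), array([0.5091, 0.1376, 0.0183])]
hole px [265.9412 235.    ] 113.0 ((0.5617372393608093, -0.013385448604822159), 0.008392670191824436) z 0.018079088520823523
hole px [366.7273 234.7879] 113.5 ((0.5655577182769775, 0.10691563040018082), 0.008797350339591503) z 0.01819662100308225
hole px [316.284  227.7654] 649.5 ((0.5544726252555847, 0.04662188142538071), 0.018722359091043472) z 0.018143459418476775
```

View pics/w5.png

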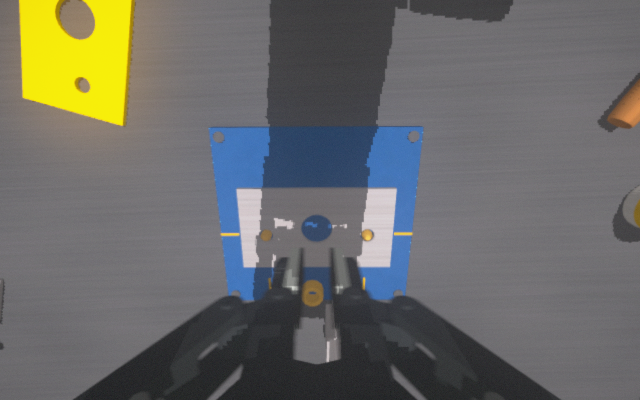

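The plate lies flat and square, with brass pins showing in both holes at (266,235) and (367,235). The collar is undisturbed at (313,293), and the gripper is clear of everything.

```bash
python3 -c "
from bench import ctrl; print(ctrl.hand_in())"
```

```text
the job is handed in; nothing more can be done
None
```

The plate is seated flat on the fixture (measured tilt 0.07°) with both pins showing in its outer holes; the last move ended at 14.4 s, no contact with the other loose things was seen, and the job is handed in.

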